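# Put spares away in the sprung bar-release drawer

## Robot

A 6-joint arm with a two-finger parallel gripper is mounted at the origin on a cart in front of the work surface, level with it; the furniture and walls round the work are solid. World frame = base frame: x ahead of the robot, y to its left, z up, the work surface at z = 0. Lengths are in m, angles in rad, forces in N, time in s.
With the tool pointing down it reaches from about 0.35 to 0.875 m from the base axis. Payload 15.5 kg.
Tool frame: the origin (TCP) lies between the finger pads; the fingertips stand 22 mm ahead of it and the grasp point (between the pads) lies 3 mm ahead of it; z points along the fingers, y is the line along which they close (so a half turn about z gives the same grasp; the last joint's range is limited). The gripper opens to 85 mm and grips with 20 to 120 N. Pads are 22 mm wide; open, the fingers measure 114 mm over their backs; the gripper's body (76 mm by 85 mm) begins 54 mm behind the grasp point. The pads swing forward as they close: fully open they stand 13 mm farther back than shut.
Start: joints at [-1.409, 0.494, 1.345, -0, 1.302, -0.096], TCP at [0.159, -0.605, 0.253] pointing down, gripper open.
Joint ranges: [-2.91, 2.91], [-0.82, 2.16], [0.22, 2.67], [-1.22, 4.37], [0.12, 2.79], [-3.08, 3.08]. Speed limits (rad/s): [1.89, 1.89, 2.57, 3.01, 3.01, 3.01].

## Interface

Orientations are given as a rotation vector (axis times angle).
In Python, from cell import r, imaging, order, search_frame, place_of gives the robot as it stands.
- The arm moves only by the tool send_rows, never from a script. Its arguments are lists of equal length, an entry for each row: "travel": the shift along the tool's x, y, z in m, a list of three; "twist": the turn about the tool's z in rad. In form: {"travel": [[x, y, z], ...], "twist": [twist, ...]}. A call has 1 to 5 rows; each row shifts and turns the commanded pose from where the row before left it, along the tool's axes as they then stand; what a row does not reach is not made up. A row lasts 1/10 s, in which the tool goes at most 50 mm and 8.59 degrees, less where a joint would pass 70% of its speed; a pose out of reach is approached as far as the arm can. A call is refused whole if a number of a shift passes 0.05 or a number of a turn 0.15, either way. A call with a gripper value outside its range is refused whole. "grip" is the opening in per cent of the stroke, from 0 (shut) to 100 (fully open), set as the call begins (left out, the last holds). The fingers move at their own pace and stop on an object; "squeeze" is the grip in N (left out, the last holds). Time passes only in rows, so rows that do not move let the fingers close. It gives the time, the measured TCP pose, the force, the opening and the grip force at its end, in the units of the state.
- r.sense(): the state, without advancing time (a new reading comes with each control period).
- imaging.camera(name): name is "side" or "top" or "wrist"; returns the picture (400x640x3 uint8, blue, green, red); there is no depth.
- imaging.camera_info(name): a dict with "intrinsics" (3x3 intrinsics, pixels), "R" (3x3) and "t" (3): a world point X has camera coordinates R X + t. Camera axes: x right, y down, z forward; pixel columns grow to the right and rows downward; lengths in m; the calibration is good to about 2 mm. A picture is of the moment at which its call begins: read the wrist's pose just before it. camera_info takes no time and is no camera call; for the wrist camera it gives the pose at the moment of the call.
- order.job_done(): hands the job in; it is judged then, once.
Trained networks look in the newest picture that a camera, given by its name, has taken for a name from the list of things; names that differ only in an ending like _2 or _b are one class to them, and where a whole thing is asked for, a point or a joint stands for the part that bears it (a point fixed in the world has none). Each returns a list of dicts, best first, with "conf" (0 to 1); they miss things now and then, are a little off and sometimes report something else, mostly with a low value. They report only what shows in the picture. A call takes as long as a camera call. They do not tell look-alikes from the thing itself.
- search_frame(thing, camera): "at" ([column, row] in pixels, amid what is visible of it).
- place_of(thing, camera): "at" ([column, row] in pixels: a listed point, or the origin of a listed thing).
The state is a dict: "t": time; "qpos": joint angles; "joint_vel": joint speeds; "joint_efforts": joint torques, N m; "tcp_pos": TCP position; "orientation": TCP orientation; "ft_force": force on the tool from outside, world axes, zero at the start; "moment": the same for the moment, N m; "gripper_width": finger opening in m; "grip_force": force on a finger pad.
Only numpy, scipy, OpenCV 4.12 (cv2) and the standard library are available. Lean on these libraries where they do the work, as an engineer would, in place of code of your own. Each camera call takes 0.05 s, during which the arm holds its last target. There are 200 camera calls.

## Task

Put the loose spares away in the spring-loaded drawer unit: press the long release bar on top of it near the middle, so that both ends go down evenly and the drawer springs out, then lay the two small cartons and the label roll on the drawer floor, unstacked and in any turn, each in the compartment that already holds one of its own kind (cartons with the carton, rolls with the roll). Push the drawer fully home until it latches, and leave the mug and the oil filter where they stand.

Things in the scene. Friction and masses are not known exactly. Their poses are not given: they have to be found in the camera images.
- drawer_unit: Grey sheet-steel bench drawer unit, fixed to the bench: case 170 (x) by 300 (y) by 72 mm high, with one full-width drawer and a long release bar on top; 327 mm wide over front panel and side arms. Origin: centre of its underside, on the bench top. Its x axis points to its back (the drawer comes out along -x), y to its left as seen from the robot, z up.
- bar_mid (a point): Middle of the upper face of the release bar: light metal bar with a dark grip strip, 325 mm long (along the unit's y), 30 mm wide, 10 mm thick, lying across the unit's top just behind its front edge; at rest 52 mm in front of the unit's origin and 96 mm above the bench. Side arms at its ends pivot on the unit's sides 97 mm behind it; each arm has a catch that holds one end of the drawer.
- bar (a joint): How far the release bar is pressed, rad: 0 up (rest), about 0.05 both catches free (5 mm down at the middle), 0.07 down on its rubber stops (7 mm). Pressed at the middle it takes 3 N to start and 9 to 13 N to bottom; it springs back when let go. Both catches must be down together, and stay down about a third of a second, for the drawer to spring out.
- bar_rock (a joint): How far the release bar is rocked sideways, rad: 0 when both ends are level; 0.01 means one end is 3 mm lower than the other. Pressed within 25 mm of its middle it stays nearly level; much farther out it rocks and one catch still holds the drawer. Springs back to 0.
- drawer (a joint): How far the drawer is out, m: 0 shut and latched, 0.14 fully out. Once released, a spring (4 N shut, 1.3 N out) drives it out in under a second. To shut it push its front panel in (5 to 15 N) until this reads about -0.003 (end stop at -0.005): the catches ride over by themselves, snap up and hold it.
- drawer_front (a point): Centre of the outer face of the drawer's front panel: flat steel 327 mm wide, from 6 to 67 mm above the bench, 12 mm thick, with a card frame (2 mm proud) left and right of the centre. Its outward normal is the unit's -x. Moves with the drawer.
- tray_left (a point): Centre of the floor (9 mm above the bench) of the drawer's left (unit's +y) compartment, inside 150 mm along x by 138 mm along y. Rear, side walls and the 4 mm divider rise 37 mm above the floor, the front panel 57 mm; axes as the unit's. Moves with the drawer; with the drawer out all but its rear 13 mm is open from above. Clear height inside when shut: 59 mm.
- tray_right (a point): The same for the right (unit's -y) compartment, equal in size.
- fuse_box: Small flat white and yellow carton, 30 (x) by 47 (y) by 20 mm high, lying at the back of one of the compartments (left or right): it shows where cartons belong. Origin: centre of underside.
- tape_black: Small roll of black tape, 58 mm across and 19 mm high, lying at the back of the other compartment: it shows where rolls belong. Origin: centre of underside.
- relay_box: Small closed carton, white and green, 40 (x) by 61 (y) by 38 mm high, loose on the bench. To be put away with the carton. Origin: centre of underside.
- lamp_box: Small closed carton, white and orange-red, 45 (x) by 53 (y, from 25 mm on the -y side to 27 mm on the +y side of the origin) by 50 mm high, loose on the bench. To be put away with the carton. Origin: centre of underside.
- label_roll: Roll of white labels lying flat, 62 mm across and 40 mm high, loose on the bench. To be put away with the roll of tape. Origin: centre of underside.
- mug: Yellow mug with scissors and pens standing in it, 86 mm by 123 mm with its handle, 159 mm high over all. Leave it standing where it is.
- oil_filter: White and blue filter can, 68 mm across and 84 mm high. Leave it standing where it is.
There are look-alikes about, which are no part of the job. Leave any yellow look-alike of the relay_box alone. Leave any blue look-alike of the label_roll alone.

How it is judged:
On the way, in this order (a step that is already met when the one before it is completed fails the run):
1. the release bar is pressed down far enough to free both catches (value of joint bar above 0.045 rad), for 0.05 s.
2. the drawer has sprung out (value of joint drawer above 0.12 m), for 0.2 s.
3. with the drawer out, the two cartons lie in the compartment with the flat carton and the label roll in the one with the roll of tape, all on the drawer floor (value of joint drawer above 0.08 m and (((x of fuse_box in the frame of tray_left between -0.075 and 0.075 m and y of fuse_box in the frame of tray_left between -0.069 and 0.069 m and z of fuse_box in the frame of tray_left below 0.012 m) and (x of relay_box in the frame of tray_left between -0.075 and 0.075 m and y of relay_box in the frame of tray_left between -0.069 and 0.069 m and z of relay_box in the frame of tray_left below 0.012 m) and (x of lamp_box in the frame of tray_left between -0.075 and 0.075 m and y of lamp_box in the frame of tray_left between -0.069 and 0.069 m and z of lamp_box in the frame of tray_left below 0.012 m) and (x of tape_black in the frame of tray_right between -0.075 and 0.075 m and y of tape_black in the frame of tray_right between -0.069 and 0.069 m and z of tape_black in the frame of tray_right below 0.012 m) and (x of label_roll in the frame of tray_right between -0.075 and 0.075 m and y of label_roll in the frame of tray_right between -0.069 and 0.069 m and z of label_roll in the frame of tray_right below 0.012 m)) or ((x of fuse_box in the frame of tray_right between -0.075 and 0.075 m and y of fuse_box in the frame of tray_right between -0.069 and 0.069 m and z of fuse_box in the frame of tray_right below 0.012 m) and (x of relay_box in the frame of tray_right between -0.075 and 0.075 m and y of relay_box in the frame of tray_right between -0.069 and 0.069 m and z of relay_box in the frame of tray_right below 0.012 m) and (x of lamp_box in the frame of tray_right between -0.075 and 0.075 m and y of lamp_box in the frame of tray_right between -0.069 and 0.069 m and z of lamp_box in the frame of tray_right below 0.012 m) and (x of tape_black in the frame of tray_left between -0.075 and 0.075 m and y of tape_black in the frame of tray_left between -0.069 and 0.069 m and z of tape_black in the frame of tray_left below 0.012 m) and (x of label_roll in the frame of tray_left between -0.075 and 0.075 m and y of label_roll in the frame of tray_left between -0.069 and 0.069 m and z of label_roll in the frame of tray_left below 0.012 m)))), for 0.2 s.
At the end, for the whole second after the job is handed in: The drawer is shut and latched (within 5 mm of home, bar back up) with both loose cartons and the flat carton in one compartment and the label roll and roll of tape in the other, each within 12 mm of the drawer floor (not stacked) and at rest (value of joint drawer below 0.005 m and value of joint bar below 0.012 rad and (((x of fuse_box in the frame of tray_left between -0.075 and 0.075 m and y of fuse_box in the frame of tray_left between -0.069 and 0.069 m and z of fuse_box in the frame of tray_left below 0.012 m) and (x of relay_box in the frame of tray_left between -0.075 and 0.075 m and y of relay_box in the frame of tray_left between -0.069 and 0.069 m and z of relay_box in the frame of tray_left below 0.012 m) and (x of lamp_box in the frame of tray_left between -0.075 and 0.075 m and y of lamp_box in the frame of tray_left between -0.069 and 0.069 m and z of lamp_box in the frame of tray_left below 0.012 m) and (x of tape_black in the frame of tray_right between -0.075 and 0.075 m and y of tape_black in the frame of tray_right between -0.069 and 0.069 m and z of tape_black in the frame of tray_right below 0.012 m) and (x of label_roll in the frame of tray_right between -0.075 and 0.075 m and y of label_roll in the frame of tray_right between -0.069 and 0.069 m and z of label_roll in the frame of tray_right below 0.012 m)) or ((x of fuse_box in the frame of tray_right between -0.075 and 0.075 m and y of fuse_box in the frame of tray_right between -0.069 and 0.069 m and z of fuse_box in the frame of tray_right below 0.012 m) and (x of relay_box in the frame of tray_right between -0.075 and 0.075 m and y of relay_box in the frame of tray_right between -0.069 and 0.069 m and z of relay_box in the frame of tray_right below 0.012 m) and (x of lamp_box in the frame of tray_right between -0.075 and 0.075 m and y of lamp_box in the frame of tray_right between -0.069 and 0.069 m and z of lamp_box in the frame of tray_right below 0.012 m) and (x of tape_black in the frame of tray_left between -0.075 and 0.075 m and y of tape_black in the frame of tray_left between -0.069 and 0.069 m and z of tape_black in the frame of tray_left below 0.012 m) and (x of label_roll in the frame of tray_left between -0.075 and 0.075 m and y of label_roll in the frame of tray_left between -0.069 and 0.069 m and z of label_roll in the frame of tray_left below 0.012 m))) and linear speed of each of relay_box, lamp_box, label_roll below 0.02 m/s); the robot touches nothing.
It fails at once if the release bar is rocked so that one end is more than 6 mm lower than the other (value of joint bar_rock above 0.02 rad or value of joint bar_rock below -0.02 rad).
It fails at once if the mug or the oil filter is shifted more than 30 mm or tipped (distance of any of mug, oil_filter from where it was at the start of the episode above 0.03 m or angle between any of mug, oil_filter's own z axis and vertical above 0.3 rad).
It also fails if it takes over 72 s, if anything falls off the work surface, if the arm or the gripper's body presses on something with over 40 N, if the wrist force passes 120 N, or if a joint passes its speed limit or range.

## Working session

There is one attempt and no reset: what is moved stays moved. The work goes in short steps, Python scripts to look and compute and a tool call to move; the robot and the scene stay as the last step left them, time stands still between calls to the robot, and variables do not carry over. Pictures are saved under pics/ and viewed, at most 10 in all, crops included, and the job is handed in when it is done.

Besides the shell and the picture viewer there is one more tool, called as name(argument=value, ...) on one line, values as JSON. send_rows: Moves the arm, as the interface text tells. Its arguments: {"type":"object","properties":{"travel":{"type":"array","items":{"type":"array","items":{"type":"number"}}},"twist":{"type":"array","items":{"type":"number"}},"grip":{"type":"number"},"squeeze":{"type":"number"}},"required":["travel","twist"]}

```bash
mkdir -p pics
cat > h.py <<'E'
import numpy as np, cv2
from cell import r, imaging, order, search_frame, place_of
from scipy.spatial.transform import Rotation as Ro
def ray(cam,px,z,info=None):
    i=info or imaging.camera_info(cam); K=np.array(i["intrinsics"]);R=np.array(i["R"]);t=np.array(i["t"]).ravel()
    d=R.T@np.linalg.solve(K,[px[0],px[1],1]); c=-R.T@t
    return c+d*(z-c[2])/d[2]
def proj(cam,X):
    i=imaging.camera_info(cam); p=np.array(i["intrinsics"])@(np.array(i["R"])@np.array(X)+np.array(i["t"]).ravel()); return p[:2]/p[2]
def snap(cam,name):
    im=imaging.camera(cam); cv2.imwrite(f"pics/{name}.png",im); return im
E
python3 - <<'E'
from h import *
snap("top","top1"); 
Z=dict(drawer_unit=0,bar_mid=.096,drawer_front=.0365,relay_box=0,lamp_box=0,label_roll=0,mug=0,oil_filter=0)
s=r.sense();print(s["t"],s["tcp_pos"],s["orientation"])
for n,z in Z.items():
    for d in place_of(n,"top")[:3]: print(n,round(d["conf"],2),np.round(d["at"]),ray("top",d["at"],z).round(3))
snap("side","side1")
i=imaging.camera_info("top");print("camtop",-np.array(i["R"]).T@np.array(i["t"]).ravel())
for n,z in Z.items():
    for d in place_of(n,"side")[:3]: print("side",n,round(d["conf"],2),np.round(d["at"]),ray("side",d["at"],z).round(3))
E
```

```text
0.05 [ 0.15869    -0.60418082  0.25270705] [-3.11456521e+00 -4.02097160e-01  4.32360651e-05]
drawer_unit 0.82 [349. 193.] [ 0.678 -0.064  0.   ]
bar_mid 0.89 [340. 201.] [ 0.608 -0.059  0.096]
drawer_front 0.63 [330. 217.] [ 0.561 -0.049  0.036]
relay_box 0.8 [273. 165.] [0.642 0.219 0.   ]
relay_box 0.63 [264. 190.] [0.548 0.2   0.   ]
lamp_box 0.86 [238. 226.] [0.396 0.211 0.   ]
label_roll 0.68 [395. 280.] [ 0.487 -0.33   0.   ]
label_roll 0.65 [429. 298.] [ 0.488 -0.446  0.   ]
mug 0.85 [222. 192.] [0.473 0.322 0.   ]
oil_filter 0.87 [407. 238.] [ 0.629 -0.305  0.   ]
camtop [ 0.25279066 -0.1829481   1.29159588]
side drawer_unit 0.75 [295. 198.] [ 0.666 -0.063  0.   ]
side bar_mid 0.68 [306. 181.] [ 0.618 -0.059  0.096]
side drawer_front 0.61 [316. 197.] [ 0.578 -0.056  0.036]
side relay_box 0.9 [269. 246.] [0.652 0.211 0.   ]
side relay_box 0.83 [298. 248.] [0.555 0.19  0.   ]
side lamp_box 0.74 [341. 263.] [0.395 0.206 0.   ]
side label_roll 0.74 [366. 155.] [ 0.489 -0.455  0.   ]
side label_roll 0.64 [356. 164.] [ 0.51  -0.372  0.   ]
side mug 0.9 [301. 286.] [0.483 0.338 0.   ]
side oil_filter 0.52 [322. 168.] [ 0.636 -0.297  0.   ]
```

View pics/top1.png

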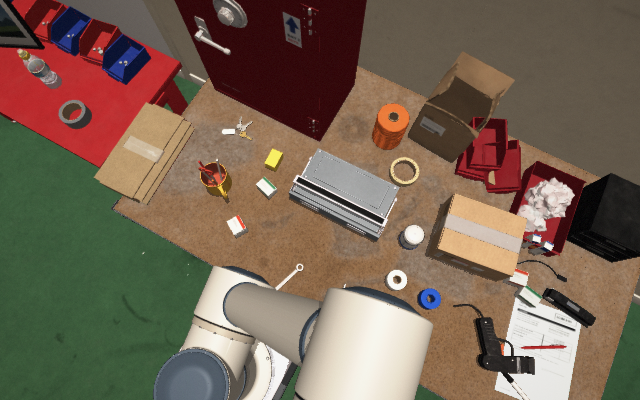

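View pics/side1.png

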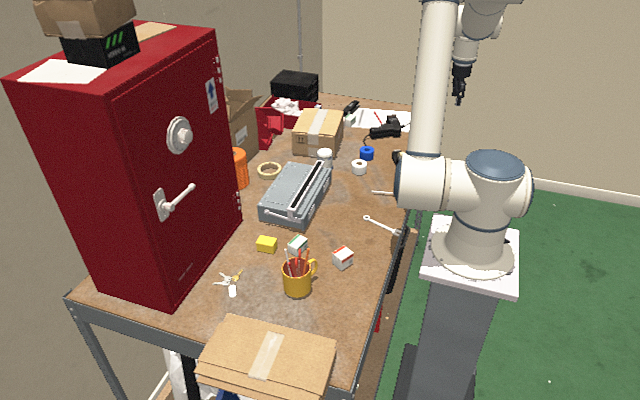

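Run:
```python
from h import *
im=cv2.imread("pics/top1.png")
a=cv2.resize(im[145:310,190:450],None,fx=3,fy=3,interpolation=cv2.INTER_CUBIC)
b=cv2.resize(im[255:325,500:560],None,fx=3,fy=3,interpolation=cv2.INTER_CUBIC)
a[:b.shape[0],-b.shape[1]:]=b
cv2.imwrite("pics/crop1.png",a)
```

```text
(no output)
```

View pics/crop1.png

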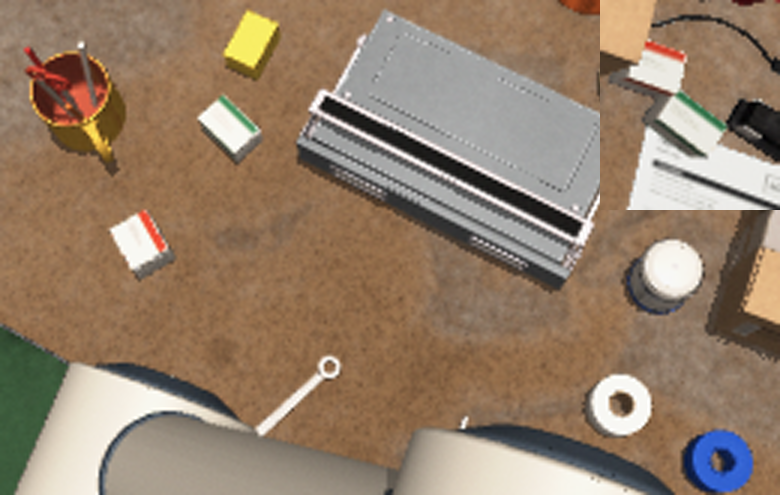

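```bash
cat >> h.py <<'E'
def yaw():
    x=Ro.from_rotvec(r.sense()["orientation"]).as_matrix()[:,0]; return np.arctan2(x[1],x[0])
def rows(p,q,y0,y1,vmax=.045):
    """rows from TCP p,yaw y0 to q,yaw y1 (tool down)"""
    p,q=np.array(p,float),np.array(q,float); d=(y1-y0+np.pi)%(2*np.pi)-np.pi
    n=int(max(1,np.ceil(np.linalg.norm(q-p)/vmax),np.ceil(abs(d)/.14)))
    tw=round(-d/n,3); T=[];c=p.copy();y=y0
    for k in range(n):
        s=p+(q-p)*(k+1)/n-c
        X=np.array([np.cos(y),np.sin(y),0]);Y=np.array([np.sin(y),-np.cos(y),0])
        l=np.round([s@X,s@Y,-s[2]],3); T.append(l.tolist()); c+=l[0]*X+l[1]*Y-l[2]*np.array([0,0,1]); y-=tw
    for k in range(0,n,5): print(T[k:k+5],[tw]*len(T[k:k+5]))
    print("end",c.round(4),round(y,3)); return c,y
def go(*way):
    s=r.sense();c=s["tcp_pos"];y=yaw()
    for w in way: c,y=rows(c,w[:3],y,w[3] if len(w)>3 else y,*( w[4:5]))
def unpose(): return np.load("unit.npy")
def u2w(x,y,z=0):
    ux,uy,a=unpose(); return np.array([ux+x*np.cos(a)-y*np.sin(a),uy+x*np.sin(a)+y*np.cos(a),z])
E
python3 - <<'E'
from h import *
f=lambda c:(190+c[0]/3,145+c[1]/3)
L=ray("top",f((318,103)),.096);R=ray("top",f((588,232)),.096);print(L,R,np.linalg.norm(L-R),(L+R)/2)
d=L-R;a=np.arctan2(d[1],d[0])-np.pi/2;print("yaw",a)
m=np.mean([(L+R)[:2]/2,[.608,-.059],[.618,-.059]],axis=0)
u=m+.052*np.array([np.cos(a),np.sin(a)]);print(m,u)
np.save("unit.npy",[*u,a]);print(yaw())
print("far",ray("top",(518,277),.03),ray("top",(527,295),.03))
ym=a+np.pi/2 if abs(a+np.pi/2-yaw())<abs(a-yaw()) else a
go((m[0],m[1],.21,a),(m[0],m[1],.13))
print(u2w(-.052,0), "edge", ray("top",f((110,230)),.05))
E
```

```text
[0.60528826 0.09906455 0.096     ] [ 0.61561567 -0.2166675   0.096     ] 0.31590090753267136 [ 0.61045197 -0.05880148  0.096     ]
yaw 0.03269776417850068
[ 0.61215066 -0.05893383] [ 0.66412286 -0.05723385]
0.25681366044947557
far [ 0.67498176 -0.65998208  0.03      ] [ 0.63601562 -0.7039217   0.03      ]
[[0.036, -0.026, 0.003], [0.036, -0.026, 0.002], [0.035, -0.027, 0.003], [0.035, -0.027, 0.003], [0.035, -0.028, 0.003]] [np.float64(0.014), np.float64(0.014), np.float64(0.014), np.float64(0.014), np.float64(0.014)]
[[0.034, -0.028, 0.002], [0.034, -0.029, 0.003], [0.033, -0.029, 0.003], [0.033, -0.03, 0.002], [0.032, -0.03, 0.003]] [np.float64(0.014), np.float64(0.014), np.float64(0.014), np.float64(0.014), np.float64(0.014)]
[[0.033, -0.03, 0.003], [0.031, -0.031, 0.002], [0.032, -0.032, 0.003], [0.03, -0.032, 0.003], [0.031, -0.032, 0.003]] [np.float64(0.014), np.float64(0.014), np.float64(0.014), np.float64(0.014), np.float64(0.014)]
[[0.03, -0.033, 0.002]] [np.float64(0.014)]
end [ 0.6125 -0.0587  0.2103] 0.033
[[-0.0, 0.0, 0.04], [-0.0, 0.0, 0.04]] [np.float64(-0.0), np.float64(-0.0)]
end [ 0.6125 -0.0587  0.1303] 0.033
[ 0.61215066 -0.05893383  0.        ] edge [0.38502282 0.23443229 0.05      ]
```

send_rows(travel=[[0.036, -0.026, 0.003], [0.036, -0.026, 0.002], [0.035, -0.027, 0.003], [0.035, -0.027, 0.003], [0.035, -0.028, 0.003]], twist=[0.014, 0.014, 0.014, 0.014, 0.014], grip=0, squeeze=30)

```text
t: 1.4
tcp_pos: [0.3016, -0.4325, 0.2393]
orientation: [3.128, 0.291, 0.0]
ft_force: [1.2, 0.6, 1.1]
gripper_width: 0.0124
grip_force: 0.0
```

send_rows(travel=[[0.034, -0.028, 0.002], [0.034, -0.029, 0.003], [0.033, -0.029, 0.003], [0.033, -0.03, 0.002], [0.032, -0.03, 0.003]], twist=[0.014, 0.014, 0.014, 0.014, 0.014])

```text
t: 1.9
tcp_pos: [0.4427, -0.2619, 0.2264]
orientation: [3.136, 0.182, 0.001]
ft_force: [-0.1, -0.5, -1.3]
gripper_width: 0.0002
grip_force: 0.0
```

send_rows(travel=[[0.033, -0.03, 0.003], [0.031, -0.031, 0.002], [0.032, -0.032, 0.003], [0.03, -0.032, 0.003], [0.031, -0.032, 0.003]], twist=[0.014, 0.014, 0.014, 0.014, 0.014])

```text
t: 2.4
tcp_pos: [0.5851, -0.0913, 0.2123]
orientation: [3.141, 0.073, 0.0]
ft_force: [0.4, -0.6, -0.6]
gripper_width: 0.0001
grip_force: 0.0
```

send_rows(travel=[[0.03, -0.033, 0.002], [0, 0, 0]], twist=[0.014, 0])

```text
t: 2.6
tcp_pos: [0.6152, -0.0547, 0.2099]
orientation: [-3.14, -0.056, -0.002]
ft_force: [-0.7, -1.4, 0.1]
gripper_width: -0.0002
grip_force: 0.0
```

Run:
```python
from h import *
i=imaging.camera_info("wrist");snap("wrist","w1")
s=r.sense();print(s["t"],s["tcp_pos"],yaw(),s["ft_force"])
for n,z in dict(bar_mid=.096,drawer_unit=0,drawer_front=.0365).items():
    for d in place_of(n,"wrist")[:2]: print(n,round(d["conf"],2),np.round(d["at"]),ray("wrist",d["at"],z,i).round(3))
```

```text
2.65 [ 0.61371249 -0.05656705  0.20990374] 0.03582509539054337 [-0.35525417 -0.00976441 -1.14529205]
bar_mid 0.65 [320. 206.] [ 0.612 -0.057  0.096]
drawer_unit 0.83 [322. 134.] [ 0.661 -0.057  0.   ]
```

View pics/w1.png

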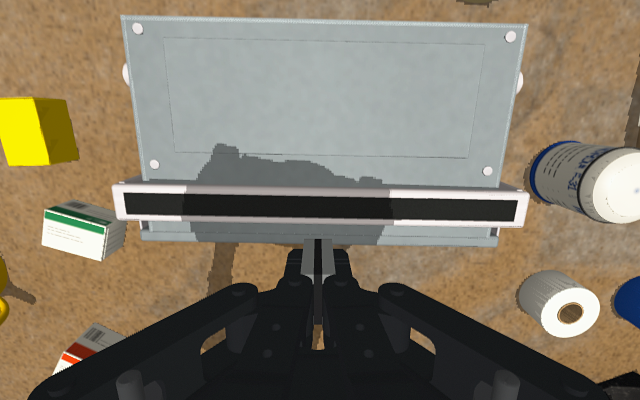

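send_rows(travel=[[0, 0, 0.04], [0, 0, 0.04], [0, 0, 0.005], [0, 0, 0]], twist=[0, 0, 0, 0])

```text
t: 3.2
tcp_pos: [0.6118, -0.0594, 0.1253]
orientation: [-3.141, -0.05, 0.003]
ft_force: [0.4, 0.5, 0.7]
gripper_width: 0.0003
grip_force: 0.0
```

send_rows(travel=[[0, 0, 0.004], [0, 0, 0.004], [0, 0, 0.002], [0, 0, 0.001], [0, 0, 0]], twist=[0, 0, 0, 0, 0])

```text
t: 3.7
tcp_pos: [0.6125, -0.0588, 0.1149]
orientation: [3.141, 0.052, 0.0]
ft_force: [-1.7, -0.0, 1.1]
gripper_width: 0.0004
grip_force: 1.3
```

send_rows(travel=[[0, 0, 0.002], [0, 0, 0.001], [0, 0, 0]], twist=[0, 0, 0])

```text
t: 4.0
tcp_pos: [0.6118, -0.0588, 0.1119]
orientation: [3.141, 0.052, -0.002]
ft_force: [-8.1, -1.8, 12.5]
gripper_width: -0.0002
grip_force: 6.5
```

send_rows(travel=[[0, 0, 0.001], [0, 0, 0]], twist=[0, 0])

```text
t: 4.2
tcp_pos: [0.6117, -0.0588, 0.1113]
orientation: [3.141, 0.052, -0.002]
ft_force: [-11.5, -2.3, 17.4]
gripper_width: -0.0001
grip_force: 9.4
```

send_rows(travel=[[0, 0, 0], [0, 0, 0], [0, 0, 0], [0, 0, 0], [0, 0, 0]], twist=[0, 0, 0, 0, 0])

```text
t: 4.7
tcp_pos: [0.6117, -0.0588, 0.1113]
orientation: [3.141, 0.052, -0.002]
ft_force: [-11.8, -0.8, 17.0]
gripper_width: -0.0001
grip_force: 9.3
```

send_rows(travel=[[0, 0, -0.02], [0, 0, -0.05], [0, 0, -0.05], [-0.02, 0, -0.04], [0, 0, 0]], twist=[0, 0, 0, 0, 0])

```text
t: 5.2
tcp_pos: [0.5934, -0.0596, 0.2765]
orientation: [3.139, 0.052, 0.014]
ft_force: [-0.0, 0.2, 0.3]
gripper_width: 0.0
grip_force: 0.0
```

Run:
```python
from h import *
i=imaging.camera_info("wrist");im=snap("wrist","w2")
s=r.sense();print(s["t"],s["tcp_pos"],yaw())
Z=dict(drawer_front=.0365,bar_mid=.096,drawer_unit=0,tray_left=.009,tray_right=.009,fuse_box=.009,tape_black=.009,relay_box=0,lamp_box=0,label_roll=0)
for n,z in Z.items():
    for d in place_of(n,"wrist")[:2]: print(n,round(d["conf"],2),np.round(d["at"]),ray("wrist",d["at"],z,i).round(3))
```

```text
5.25 [ 0.59318664 -0.05946382  0.27359354] 0.03276286647368039
drawer_front 0.44 [255. 200.] [0.558 0.014 0.036]
bar_mid 0.92 [318. 164.] [ 0.614 -0.06   0.096]
bar_mid 0.17 [ 24. 238.] [0.527 0.241 0.096]
drawer_unit 0.95 [316. 110.] [ 0.664 -0.056  0.   ]
tray_left 0.75 [260. 225.] [0.516 0.013 0.009]
tray_left 0.45 [317. 110.] [ 0.664 -0.057  0.009]
tray_right 0.95 [369. 228.] [ 0.517 -0.13   0.009]
tray_right 0.3 [131. 300.] [0.399 0.196 0.009]
fuse_box 0.91 [369. 199.] [ 0.556 -0.128  0.009]
tape_black 0.77 [255. 198.] [0.553 0.019 0.009]
relay_box 0.89 [ 91. 108.] [0.657 0.217 0.   ]
relay_box 0.64 [129. 192.] [0.553 0.185 0.   ]
lamp_box 0.65 [131. 298.] [0.396 0.201 0.   ]
label_roll 0.8 [590. 254.] [ 0.485 -0.44   0.   ]
label_roll 0.57 [511. 253.] [ 0.483 -0.331  0.   ]
```

View pics/w2.png

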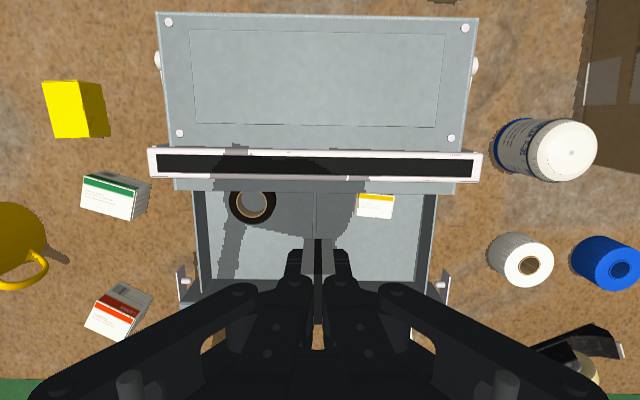

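Run:
```python
from h import *
im=cv2.imread("pics/w2.png")
f=lambda x,y,w,h,s:cv2.resize(im[y:y+h,x:x+w],None,fx=s,fy=s,interpolation=cv2.INTER_CUBIC)
a=f(70,160,90,70,4);b=f(75,275,90,70,4);c=f(480,220,90,70,4);d=f(185,180,180,140,2)
cv2.imwrite("pics/crop2.png",np.vstack([np.hstack([a,b]),np.hstack([c,d])]))
i=imaging.camera_info("wrist");import pickle;pickle.dump(i,open("w2.pkl","wb"))
print(-np.array(i["R"]).T@np.array(i["t"]).ravel(),proj("wrist",r.sense()["tcp_pos"]))
```

```text
[ 0.66286577 -0.05737918  0.39092055] [316.90100927 277.59830706]
```

View pics/crop2.png

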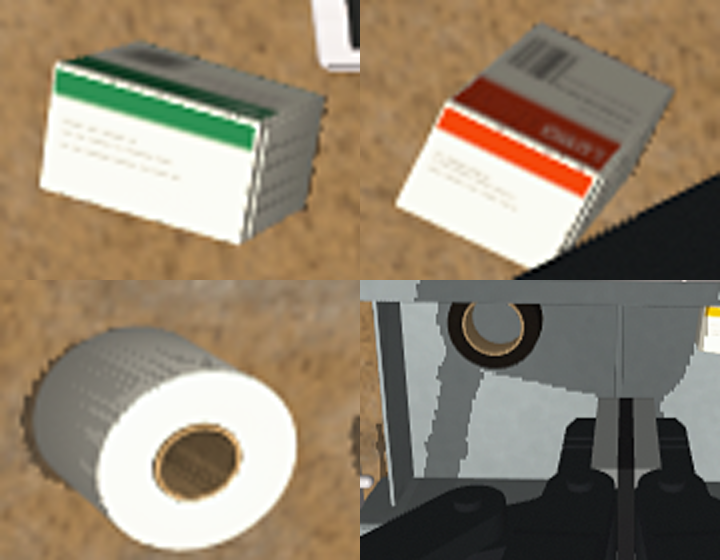

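Run:
```python
from h import *
import pickle;i=pickle.load(open("w2.pkl","rb"))
P=lambda c,o,z:ray("wrist",(o[0]+c[0]/4,o[1]+c[1]/4),z,i)
def box(cs,o,z):
    p=[P(c,o,z) for c in cs]
    for k in range(len(p)-1):
        e=p[k+1]-p[k];print("edge",np.linalg.norm(e).round(4),np.arctan2(e[1],e[0]).round(3))
    return p
p=box([(58,62),(265,118),(242,243),(40,188),(58,62)],(70,160),.038);print("relay",np.mean(p[:4],0))
p=box([(397-360,206),(445-360,102),(600-360,178)],(75,275),.05);print("lamp",(p[0]+p[2])/2)
print("roll",P((197,180),(480,220),.04), "z top left/right", [P(c,(480,220),.04) for c in((99,200),(297,165))])
print(unpose(),u2w(-.052-.097,.071),yaw(),r.sense()["qpos"])
```

```text
edge 0.0589 -1.822
edge 0.0406 2.848
edge 0.0591 1.309
edge 0.0399 -0.301
relay [0.55353594 0.18404011 0.038     ]
edge 0.0445 -0.506
edge 0.0518 -2.101
lamp [0.39144963 0.19898484 0.05      ]
roll [ 0.48533977 -0.32425867  0.04      ] z top left/right [array([ 0.47750934, -0.2954196 ,  0.04      ]), array([ 0.49143081, -0.35383474,  0.04      ])]
[ 0.66412286 -0.05723385  0.03269776] [0.51288138 0.0088571  0.        ] 0.03284834334989978 [-1.99970379e-01  4.36982325e-01  1.39832993e+00 -2.68507842e-05
  1.30715196e+00  1.33798469e+00]
```

Run:
```python
from h import *
go((.5535,.184,.15,1.285),(.5535,.184,.028))
```

```text
[[-0.003, -0.027, 0.013], [-0.0, -0.028, 0.014], [0.004, -0.027, 0.013], [0.008, -0.026, 0.013], [0.011, -0.025, 0.014]] [np.float64(-0.139), np.float64(-0.139), np.float64(-0.139), np.float64(-0.139), np.float64(-0.139)]
[[0.015, -0.023, 0.013], [0.018, -0.021, 0.013], [0.02, -0.018, 0.013], [0.023, -0.015, 0.014]] [np.float64(-0.139), np.float64(-0.139), np.float64(-0.139), np.float64(-0.139)]
end [0.5535 0.184  0.1497] 1.284
[[-0.0, 0.0, 0.041], [-0.0, 0.0, 0.04], [-0.0, 0.0, 0.041]] [np.float64(-0.0), np.float64(-0.0), np.float64(-0.0)]
end [0.5535 0.184  0.0277] 1.284
```

send_rows(travel=[[-0.003, -0.027, 0.013], [0, -0.028, 0.014], [0.004, -0.027, 0.013], [0.008, -0.026, 0.013], [0.011, -0.025, 0.014]], twist=[-0.139, -0.139, -0.139, -0.139, -0.139], grip=100, squeeze=30)

```text
t: 6.25
tcp_pos: [0.5705, 0.0769, 0.2027]
orientation: [2.933, 1.126, 0.0]
ft_force: [0.5, -0.1, -0.3]
gripper_width: 0.0722
grip_force: 0.0
```

send_rows(travel=[[0.015, -0.023, 0.013], [0.018, -0.021, 0.013], [0.02, -0.018, 0.013], [0.023, -0.015, 0.014], [0, 0, 0]], twist=[-0.139, -0.139, -0.139, -0.139, 0])

```text
t: 6.75
tcp_pos: [0.552, 0.1865, 0.1485]
orientation: [-2.508, -1.889, 0.004]
ft_force: [0.1, -0.6, 0.7]
gripper_width: 0.0855
grip_force: 0.0
```

Run:
```python
from h import *
print(r.sense()["tcp_pos"],yaw())
i=imaging.camera_info("wrist");im=snap("wrist","w3")
for d in place_of("relay_box","wrist")[:3]: print(round(d["conf"],2),np.round(d["at"]),ray("wrist",d["at"],0,i).round(3))
go((.5535,.184,.15,1.285),(.5535,.184,.028))
```

```text
[0.55201437 0.18651601 0.14845815] 1.2909953586007659
0.92 [429. 122.] [0.657 0.218 0.   ]
0.58 [324. 189.] [0.557 0.186 0.   ]
[[-0.0, 0.0, -0.0]] [np.float64(-0.002)]
end [0.5533 0.1843 0.1499] 1.285
[[-0.0, 0.0, 0.041], [-0.0, 0.0, 0.04], [-0.0, 0.0, 0.041]] [np.float64(-0.0), np.float64(-0.0), np.float64(-0.0)]
end [0.5533 0.1843 0.0279] 1.285
```

View pics/w3.png

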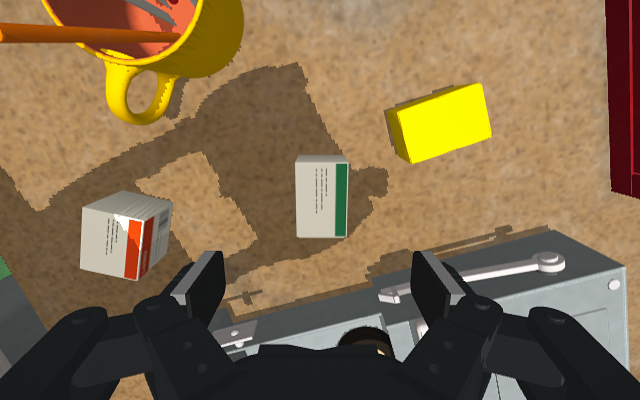

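send_rows(travel=[[0, 0, 0.04], [0, 0, 0.04], [0, 0, 0.04], [0, 0, 0]], twist=[0, 0, 0, 0])

```text
t: 7.25
tcp_pos: [0.5515, 0.1825, 0.0268]
orientation: [-2.517, -1.876, 0.009]
ft_force: [-0.2, -0.3, 0.3]
gripper_width: 0.0853
grip_force: 0.0
```

send_rows(travel=[[0, 0, 0], [0, 0, 0], [0, 0, 0], [0, 0, 0], [0, 0, 0]], twist=[0, 0, 0, 0, 0], grip=20)

```text
t: 7.75
tcp_pos: [0.5546, 0.1841, 0.0323]
orientation: [2.515, 1.88, 0.004]
ft_force: [-0.4, -2.5, 13.2]
gripper_width: 0.0392
grip_force: 29.5
```

send_rows(travel=[[0, 0, -0.02], [0, 0, -0.04], [0, 0, -0.045], [0, 0, -0.045]], twist=[0, 0, 0, 0])

```text
t: 8.15
tcp_pos: [0.5532, 0.184, 0.1831]
orientation: [2.516, 1.881, 0.001]
ft_force: [0.9, -0.3, -0.6]
gripper_width: 0.0395
grip_force: 31.5
```

Run:
```python
from h import *
s=r.sense();print(s["t"],s["tcp_pos"],yaw(),s["gripper_width"],s["grip_force"])
t=u2w(-.175,-.1025);print(t)
go((t[0],t[1],.16,unpose()[2]+np.pi/2),(t[0],t[1],.042))
```

```text
8.15 [0.55323453 0.18398159 0.18308059] 1.2837266953441187 0.039475379363730065 31.4931982755661
[ 0.49256733 -0.16540015  0.        ]
[[-0.044, 0.005, 0.003], [-0.044, 0.003, 0.003], [-0.045, 0.002, 0.003], [-0.044, -0.0, 0.003], [-0.044, -0.002, 0.002]] [np.float64(-0.04), np.float64(-0.04), np.float64(-0.04), np.float64(-0.04), np.float64(-0.04)]
[[-0.044, -0.004, 0.003], [-0.044, -0.006, 0.003], [-0.044, -0.007, 0.003]] [np.float64(-0.04), np.float64(-0.04), np.float64(-0.04)]
end [ 0.4924 -0.1654  0.1601] 1.604
[[-0.0, 0.0, 0.039], [-0.0, 0.0, 0.04], [-0.0, 0.0, 0.039]] [np.float64(-0.0), np.float64(-0.0), np.float64(-0.0)]
end [ 0.4924 -0.1654  0.0421] 1.604
```

send_rows(travel=[[-0.044, 0.005, 0.003], [-0.044, 0.003, 0.003], [-0.045, 0.002, 0.003], [-0.044, 0, 0.003], [-0.044, -0.002, 0.002]], twist=[-0.04, -0.04, -0.04, -0.04, -0.04])

```text
t: 8.65
tcp_pos: [0.5155, -0.0358, 0.1674]
orientation: [2.313, 2.124, 0.002]
ft_force: [-0.3, 0.1, -0.3]
gripper_width: 0.0393
grip_force: 31.6
```

send_rows(travel=[[-0.044, -0.004, 0.003], [-0.044, -0.006, 0.003], [-0.044, -0.007, 0.003], [0, 0, 0.03], [0, 0, 0]], twist=[-0.04, -0.04, -0.04, 0, 0])

```text
t: 9.15
tcp_pos: [0.4912, -0.1659, 0.1261]
orientation: [-2.186, -2.253, 0.001]
ft_force: [-1.0, 0.6, -0.8]
gripper_width: 0.0398
grip_force: 31.5
```

Run:
```python
from h import *
s=r.sense();print(s["t"],s["tcp_pos"],yaw(),s["gripper_width"])
i=imaging.camera_info("wrist");im=snap("wrist","w4")
for n in("fuse_box","tray_left","tray_right","drawer_front","tape_black"):
  for d in place_of(n,"wrist")[:2]: print(n,round(d["conf"],2),np.round(d["at"]),ray("wrist",d["at"],.009,i).round(3))
```

```text
9.15 [ 0.49117573 -0.16590101  0.12606827] 1.601238845636394 0.039768487737660375
fuse_box 0.87 [403. 158.] [ 0.554 -0.129  0.009]
tray_left 0.35 [458. 352.] [ 0.624 -0.306  0.009]
tray_right 0.79 [356. 156.] [ 0.519 -0.129  0.009]
drawer_front 0.61 [217.  46.] [ 0.418 -0.056  0.009]
```

View pics/w4.png

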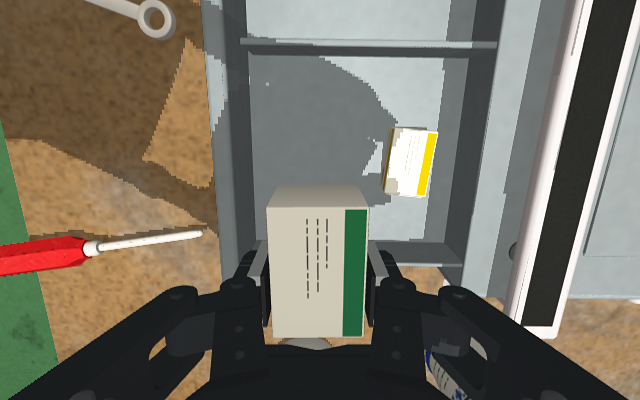

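send_rows(travel=[[0, 0, 0.03], [0, 0, 0.03], [0, 0, 0.015], [0, 0, 0.007], [0, 0, 0]], twist=[0, 0, 0, 0, 0])

```text
t: 9.95
tcp_pos: [0.4927, -0.165, 0.0452]
orientation: [-2.183, -2.258, 0.0]
ft_force: [-0.3, 0.3, -0.0]
gripper_width: 0.0396
grip_force: 31.6
```

Run:
```python
from h import *
s=r.sense();print(s["t"],s["tcp_pos"],s["ft_force"],s["gripper_width"])
```

```text
9.95 [ 0.49272769 -0.16496991  0.04518894] [-0.33636397  0.32796233 -0.00931348] 0.03960995522823528
```

send_rows(travel=[[0, 0, 0.002], [0, 0, 0.001], [0, 0, 0]], twist=[0, 0, 0])

```text
t: 10.25
tcp_pos: [0.4929, -0.1654, 0.0428]
orientation: [2.184, 2.257, 0.001]
ft_force: [-0.3, 1.1, -0.8]
gripper_width: 0.0396
grip_force: 31.6
```

send_rows(travel=[[0, 0, 0], [0, 0, 0], [0, 0, -0.01], [0, 0, -0.04], [0, 0, -0.05]], twist=[0, 0, 0, 0, 0], grip=60)

```text
t: 10.75
tcp_pos: [0.4915, -0.1649, 0.1428]
orientation: [-2.182, -2.255, 0.002]
ft_force: [1.0, -0.4, 0.6]
gripper_width: 0.0513
grip_force: 0.0
```

Run:
```python
from h import *
s=r.sense();print(s["t"],s["tcp_pos"],yaw(),s["gripper_width"])
i=imaging.camera_info("wrist");im=snap("wrist","w5")
for n in("relay_box",):
  for d in place_of(n,"wrist")[:2]: print(n,round(d["conf"],2),np.round(d["at"]),ray("wrist",d["at"],.009,i).round(3))
go((.3915,.199,.15,1.05),(.3915,.199,.03))
```

```text
10.75 [ 0.49154855 -0.16486893  0.14282904] 1.6036713579612478 0.051301156805370826
relay_box 0.81 [321. 194.] [ 0.494 -0.163  0.009]
[[0.041, -0.01, -0.0], [0.04, -0.013, -0.0], [0.04, -0.015, -0.001], [0.038, -0.018, 0.0], [0.037, -0.019, -0.0]] [np.float64(0.062), np.float64(0.062), np.float64(0.062), np.float64(0.062), np.float64(0.062)]
[[0.036, -0.023, -0.0], [0.035, -0.024, -0.0], [0.032, -0.026, -0.001], [0.032, -0.029, 0.0]] [np.float64(0.062), np.float64(0.062), np.float64(0.062), np.float64(0.062)]
end [0.3915 0.1994 0.1502] 1.046
[[-0.0, 0.0, 0.04], [-0.0, 0.0, 0.04], [-0.0, 0.0, 0.04]] [np.float64(-0.0), np.float64(-0.0), np.float64(-0.0)]
end [0.3915 0.1994 0.0302] 1.046
```

send_rows(travel=[[0.041, -0.01, 0], [0.04, -0.013, 0], [0.04, -0.015, -0.001], [0.038, -0.018, 0], [0.037, -0.019, 0]], twist=[0.062, 0.062, 0.062, 0.062, 0.062], grip=100)

```text
t: 11.35
tcp_pos: [0.4347, 0.0387, 0.1439]
orientation: [2.51, 1.889, 0.001]
ft_force: [1.7, -0.7, 0.7]
gripper_width: 0.0854
grip_force: 0.0
```

send_rows(travel=[[0.036, -0.023, 0], [0.035, -0.024, 0], [0.032, -0.026, -0.001], [0.032, -0.029, 0], [0, 0, 0]], twist=[0.062, 0.062, 0.062, 0.062, 0])

```text
t: 11.85
tcp_pos: [0.3877, 0.2042, 0.1449]
orientation: [-2.72, -1.571, -0.001]
ft_force: [0.5, -0.0, 0.4]
gripper_width: 0.0853
grip_force: 0.0
```

Run:
```python
from h import *
s=r.sense();print(s["t"],s["tcp_pos"],yaw(),s["gripper_width"])
i=imaging.camera_info("wrist");im=snap("wrist","w6")
for n in("lamp_box","mug"):
  for d in place_of(n,"wrist")[:2]: print(n,round(d["conf"],2),np.round(d["at"]),ray("wrist",d["at"],0,i).round(3))
```

```text
11.85 [0.38765439 0.20424741 0.14485716] 1.0472388528179557 0.08531733737582539
lamp_box 0.72 [324. 191.] [0.393 0.202 0.   ]
mug 0.3 [325. 191.] [0.394 0.202 0.   ]
```

View pics/w6.png

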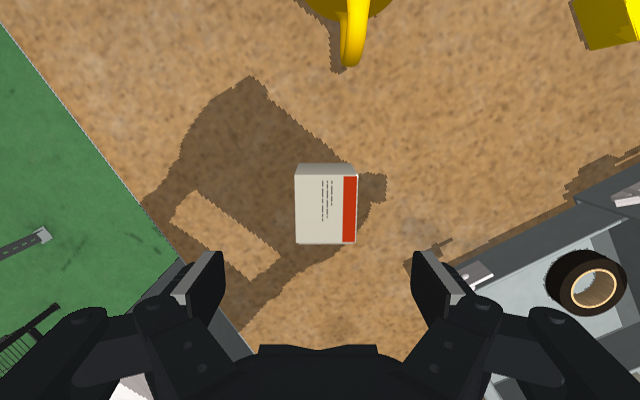

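send_rows(travel=[[0, 0, 0.04], [0, 0, 0.04], [0, 0, 0.033], [0, 0, 0]], twist=[0, 0, 0, 0])

```text
t: 12.4
tcp_pos: [0.388, 0.1987, 0.0287]
orientation: [-2.722, -1.566, 0.009]
ft_force: [0.7, -0.2, -0.0]
gripper_width: 0.0856
grip_force: 0.0
```

send_rows(travel=[[0, 0, 0], [0, 0, 0], [0, 0, 0], [0, 0, 0], [0, 0, 0]], twist=[0, 0, 0, 0, 0], grip=20)

```text
t: 12.9
tcp_pos: [0.39, 0.2006, 0.0329]
orientation: [2.721, 1.569, 0.005]
ft_force: [1.8, -4.8, 13.5]
gripper_width: 0.0449
grip_force: 29.5
```

send_rows(travel=[[0, 0, -0.02], [0, 0, -0.04], [0, 0, -0.045], [0, 0, -0.045]], twist=[0, 0, 0, 0])

```text
t: 13.3
tcp_pos: [0.3887, 0.2003, 0.1841]
orientation: [2.721, 1.569, 0.002]
ft_force: [0.9, 0.9, -1.2]
gripper_width: 0.0446
grip_force: 31.8
```

Run:
```python
from h import *
s=r.sense();print(s["t"],s["tcp_pos"],yaw(),s["gripper_width"],s["grip_force"])
t=u2w(-.175,-.071+.0345);print(t)
go((t[0],t[1],.14,unpose()[2]+np.pi/2),(t[0],t[1],.045))
```

```text
13.3 [0.38870742 0.20031216 0.18412544] 1.0459559246137327 0.0446108946440614 31.845343708992004
[ 0.49040966 -0.09943542  0.        ]
[[-0.026, 0.03, 0.006], [-0.028, 0.028, 0.005], [-0.03, 0.025, 0.006], [-0.032, 0.024, 0.005], [-0.033, 0.022, 0.006]] [np.float64(-0.07), np.float64(-0.07), np.float64(-0.07), np.float64(-0.07), np.float64(-0.07)]
[[-0.035, 0.019, 0.005], [-0.036, 0.016, 0.006], [-0.037, 0.014, 0.005]] [np.float64(-0.07), np.float64(-0.07), np.float64(-0.07)]
end [ 0.4901 -0.0998  0.1401] 1.606
[[0.0, 0.0, 0.032], [0.0, 0.0, 0.031], [0.0, 0.0, 0.032]] [np.float64(-0.0), np.float64(-0.0), np.float64(-0.0)]
end [ 0.4901 -0.0998  0.0451] 1.606
```

send_rows(travel=[[-0.026, 0.03, 0.006], [-0.028, 0.028, 0.005], [-0.03, 0.025, 0.006], [-0.032, 0.024, 0.005], [-0.033, 0.022, 0.006]], twist=[-0.07, -0.07, -0.07, -0.07, -0.07])

```text
t: 13.8
tcp_pos: [0.4534, 0.0114, 0.1544]
orientation: [2.403, 2.022, 0.002]
ft_force: [0.3, 0.1, -1.2]
gripper_width: 0.0449
grip_force: 32.0
```

send_rows(travel=[[-0.035, 0.019, 0.005], [-0.036, 0.016, 0.006], [-0.037, 0.014, 0.005], [0, 0, 0], [0, 0, 0]], twist=[-0.07, -0.07, -0.07, 0, 0])

```text
t: 14.3
tcp_pos: [0.4905, -0.1003, 0.1381]
orientation: [2.184, 2.257, 0.001]
ft_force: [-0.9, 0.8, -0.3]
gripper_width: 0.0447
grip_force: 31.9
```

Run:
```python
from h import *
s=r.sense();print(s["t"],s["tcp_pos"],yaw(),s["gripper_width"])
i=imaging.camera_info("wrist");im=snap("wrist","w7")
for n in("lamp_box","relay_box"):
  for d in place_of(n,"wrist")[:2]: print(n,round(d["conf"],2),np.round(d["at"]),ray("wrist",d["at"],s["tcp_pos"][2]-.033 if n[0]=="l" else .009,i).round(3))
go((*u2w(-.175,-.071+.0345)[:2],.14,1.604),)
```

```text
14.3 [ 0.49048418 -0.10031201  0.13809468] 1.6037307151893676 0.044707696415101104
lamp_box 0.85 [317. 241.] [ 0.49  -0.098  0.105]
relay_box 0.3 [552. 172.] [ 0.679 -0.073  0.009]
[[-0.001, 0.0, -0.002]] [np.float64(0.002)]
end [ 0.4902 -0.0998  0.1399] 1.604
```

View pics/w7.png

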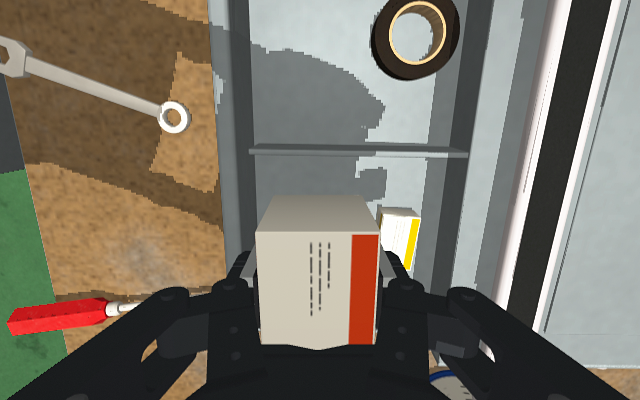

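send_rows(travel=[[0, 0, 0.03], [0, 0, 0.03], [0, 0, 0.02], [0, 0, 0.01], [0, 0, 0]], twist=[0, 0, 0, 0, 0])

```text
t: 14.95
tcp_pos: [0.49, -0.0988, 0.0468]
orientation: [-2.18, -2.26, 0.001]
ft_force: [-0.6, -0.6, -0.4]
gripper_width: 0.0445
grip_force: 32.0
```

send_rows(travel=[[0, 0, 0.003], [0, 0, 0.002], [0, 0, 0]], twist=[0, 0, 0])

```text
t: 15.25
tcp_pos: [0.4908, -0.0997, 0.0428]
orientation: [2.182, 2.259, 0.001]
ft_force: [-0.2, 0.7, -0.5]
gripper_width: 0.0447
grip_force: 32.0
```

send_rows(travel=[[0, 0, 0], [0, 0, 0], [0, 0, -0.01], [0, 0, -0.04], [0, 0, -0.05]], twist=[0, 0, 0, 0, 0], grip=65)

```text
t: 15.75
tcp_pos: [0.4894, -0.0993, 0.1429]
orientation: [-2.18, -2.258, 0.002]
ft_force: [2.6, 0.4, 0.2]
gripper_width: 0.056
grip_force: 0.0
```

Run:
```python
from h import *
s=r.sense();print(s["t"],s["tcp_pos"],yaw(),s["gripper_width"])
i=imaging.camera_info("wrist");im=snap("wrist","w8")
for n in("lamp_box","fuse_box","relay_box"):
  for d in place_of(n,"wrist")[:2]: print(n,round(d["conf"],2),np.round(d["at"]),ray("wrist",d["at"],.009,i).round(3))
go((.485,-.327,.2,.033),)
```

```text
15.75 [ 0.48938219 -0.09931939  0.14292491] 1.6056875508034871 0.055958009260046564
lamp_box 0.87 [321. 190.] [ 0.492 -0.094  0.009]
fuse_box 0.59 [392. 231.] [ 0.554 -0.129  0.009]
relay_box 0.7 [322. 262.] [ 0.495 -0.161  0.009]
relay_box 0.19 [350. 231.] [ 0.518 -0.13   0.009]
[[-0.019, -0.001, -0.005], [-0.019, 0.001, -0.004], [-0.018, 0.004, -0.005], [-0.018, 0.006, -0.005], [-0.017, 0.009, -0.004]] [np.float64(0.131), np.float64(0.131), np.float64(0.131), np.float64(0.131), np.float64(0.131)]
[[-0.016, 0.01, -0.005], [-0.014, 0.013, -0.005], [-0.013, 0.014, -0.004], [-0.01, 0.016, -0.005], [-0.008, 0.017, -0.005]] [np.float64(0.131), np.float64(0.131), np.float64(0.131), np.float64(0.131), np.float64(0.131)]
[[-0.006, 0.018, -0.004], [-0.004, 0.018, -0.005]] [np.float64(0.131), np.float64(0.131)]
end [ 0.4849 -0.3265  0.2   ] 0.034
```

send_rows(travel=[[-0.019, -0.001, -0.005], [-0.019, 0.001, -0.004], [-0.018, 0.004, -0.005], [-0.018, 0.006, -0.005], [-0.017, 0.009, -0.004]], twist=[0.131, 0.131, 0.131, 0.131, 0.131], grip=100)

```text
t: 16.45
tcp_pos: [0.4877, -0.1947, 0.1646]
orientation: [-2.796, -1.43, 0.002]
ft_force: [-0.5, -0.1, -0.0]
gripper_width: 0.0849
grip_force: 0.0
```

send_rows(travel=[[-0.016, 0.01, -0.005], [-0.014, 0.013, -0.005], [-0.013, 0.014, -0.004], [-0.01, 0.016, -0.005], [-0.008, 0.017, -0.005]], twist=[0.131, 0.131, 0.131, 0.131, 0.131])

```text
t: 16.95
tcp_pos: [0.4851, -0.2894, 0.1883]
orientation: [-3.107, -0.454, 0.003]
ft_force: [0.3, 0.4, -0.5]
gripper_width: 0.0852
grip_force: 0.0
```

send_rows(travel=[[-0.006, 0.018, -0.004], [-0.004, 0.018, -0.005], [0, 0, 0]], twist=[0.131, 0.131, 0])

```text
t: 17.25
tcp_pos: [0.484, -0.3281, 0.1977]
orientation: [3.141, 0.044, -0.001]
ft_force: [0.6, -0.1, 0.5]
gripper_width: 0.0854
grip_force: 0.0
```

Run:
```python
from h import *
s=r.sense();print(s["t"],s["tcp_pos"],yaw(),s["gripper_width"])
i=imaging.camera_info("wrist");im=snap("wrist","w9")
for d in place_of("label_roll","wrist")[:2]: print(round(d["conf"],2),np.round(d["at"]),ray("wrist",d["at"],0,i).round(3))
g=cv2.cvtColor(im,cv2.COLOR_BGR2HSV); m=((g[...,1]<40)&(g[...,2]>170)).astype(np.uint8)
n,l,st,c=cv2.connectedComponentsWithStats(m)
for k in range(1,n):
    if st[k,4]>800: x,y,w,h=st[k,:4]; print(st[k],ray("wrist",(x+w/2,y+h/2),.04,i).round(4),(ray("wrist",(x+w,y),.04,i)-ray("wrist",(x,y+h),.04,i)).round(3))
```

```text
17.25 [ 0.48403438 -0.3281386   0.19774624] 0.028182339307764554 0.08539713955101026
0.86 [430. 180.] [ 0.486 -0.444  0.   ]
0.81 [319. 178.] [ 0.485 -0.329  0.   ]
[   0    0  152   29 1908] [ 0.6199 -0.1339  0.04  ] [ 0.024 -0.124  0.   ]
[ 256    0   87   38 2432] [ 0.6216 -0.3102  0.04  ] [ 0.029 -0.069  0.   ]
[   0   37  154   28 3615] [ 0.5934 -0.1299  0.04  ] [ 0.024 -0.129  0.   ]
[    0    72   179   154 16251] [ 0.5141 -0.1263  0.04  ] [ 0.141 -0.182  0.   ]
[ 285  153   68   66 2798] [ 0.4862 -0.3296  0.04  ] [ 0.064 -0.06   0.   ]
[   0  241  157    9 1219] [ 0.4208 -0.0996  0.04  ] [ 0.014 -0.153 -0.   ]
```

send_rows(travel=[[0.002, 0, 0.045], [0, 0, 0.045], [0, 0, 0.045], [0, 0, 0.03], [0, 0, 0]], twist=[0, 0, 0, 0, 0])

```text
t: 17.85
tcp_pos: [0.4842, -0.3236, 0.0294]
orientation: [-3.136, -0.057, 0.009]
ft_force: [0.5, -0.1, 0.3]
gripper_width: 0.0859
grip_force: 0.0
```

send_rows(travel=[[0, 0, 0], [0, 0, 0], [0, 0, 0], [0, 0, 0]], twist=[0, 0, 0, 0], grip=40)

```text
t: 18.25
tcp_pos: [0.4871, -0.3267, 0.0351]
orientation: [3.14, 0.054, 0.003]
ft_force: [-0.4, 3.6, 10.5]
gripper_width: 0.0605
grip_force: 33.8
```

send_rows(travel=[[0, 0, -0.02], [0, 0, -0.04], [0, 0, -0.045], [0, 0, -0.045]], twist=[0, 0, 0, 0])

```text
t: 18.65
tcp_pos: [0.4862, -0.3261, 0.186]
orientation: [3.14, 0.054, 0.001]
ft_force: [-0.3, -0.3, -0.7]
gripper_width: 0.0607
grip_force: 33.5
```

Run:
```python
from h import *
s=r.sense();print(s["t"],s["tcp_pos"],yaw(),s["gripper_width"],s["grip_force"])
t=u2w(-.186,.068);print(t)
go((t[0],t[1],.16,unpose()[2]))
```

```text
18.65 [ 0.48619716 -0.32610565  0.18603435] 0.03409961490855524 0.06069151757172026 33.509205529117025
[0.47599923 0.00464911 0.        ]
[[0.0, -0.041, 0.003], [0.0, -0.042, 0.004], [0.0, -0.041, 0.003], [0.001, -0.041, 0.003], [-0.0, -0.042, 0.003]] [np.float64(0.0), np.float64(0.0), np.float64(0.0), np.float64(0.0), np.float64(0.0)]
[[-0.0, -0.041, 0.004], [-0.0, -0.042, 0.003], [0.0, -0.041, 0.003]] [np.float64(0.0), np.float64(0.0), np.float64(0.0)]
end [0.4759 0.0047 0.16  ] 0.034
```

send_rows(travel=[[0, -0.041, 0.003], [0, -0.042, 0.004], [0, -0.041, 0.003], [0.001, -0.041, 0.003], [0, -0.042, 0.003]], twist=[0, 0, 0, 0, 0])

```text
t: 19.15
tcp_pos: [0.4804, -0.118, 0.1684]
orientation: [3.14, 0.053, 0.003]
ft_force: [0.7, 0.1, -1.6]
gripper_width: 0.061
grip_force: 33.5
```

send_rows(travel=[[0.001, -0.041, 0.004], [0, -0.042, 0.003], [0, -0.041, 0.003], [0, 0, 0], [0, 0, 0]], twist=[0, 0, 0, 0, 0])

```text
t: 19.65
tcp_pos: [0.4774, 0.0054, 0.1582]
orientation: [3.141, 0.057, 0.002]
ft_force: [-0.0, -1.4, -1.1]
gripper_width: 0.061
grip_force: 33.6
```

Run:
```python
from h import *
s=r.sense();print(s["t"],s["tcp_pos"],yaw(),s["gripper_width"])
i=imaging.camera_info("wrist");im=snap("wrist","w10")
for n in("tape_black","tray_left"):
  for d in place_of(n,"wrist")[:2]: print(n,round(d["conf"],2),np.round(d["at"]),ray("wrist",d["at"],.009,i).round(3))
```

```text
19.65 [0.47736435 0.00535809 0.15816917] 0.036205867027388025 0.0610351491843607
tray_left 0.72 [309. 148.] [0.515 0.014 0.009]
```

send_rows(travel=[[0, 0, 0.04], [0, 0, 0.03], [0, 0, 0.025], [0, 0, 0.012], [0, 0, 0]], twist=[0, 0, 0, 0, 0])

```text
t: 20.3
tcp_pos: [0.4766, 0.0037, 0.0491]
orientation: [-3.141, -0.05, 0.004]
ft_force: [-0.4, 0.4, -0.8]
gripper_width: 0.0605
grip_force: 33.5
```

send_rows(travel=[[0, 0, 0.003], [0, 0, 0.002], [0, 0, 0]], twist=[0, 0, 0])

```text
t: 20.6
tcp_pos: [0.4775, 0.0044, 0.0458]
orientation: [3.141, 0.053, 0.002]
ft_force: [0.4, -0.5, -0.3]
gripper_width: 0.0605
grip_force: 33.5
```

send_rows(travel=[[0, 0, 0.001], [0, 0, 0]], twist=[0, 0])

```text
t: 20.8
tcp_pos: [0.4775, 0.0045, 0.0447]
orientation: [3.141, 0.053, 0.001]
ft_force: [0.1, -0.8, 3.4]
gripper_width: 0.061
grip_force: 34.0
```

send_rows(travel=[[0, 0, 0], [0, 0, 0], [0, 0, -0.01], [0, 0, -0.04], [0, 0, -0.05]], twist=[0, 0, 0, 0, 0], grip=82)

```text
t: 21.3
tcp_pos: [0.476, 0.0047, 0.1449]
orientation: [-3.141, -0.053, 0.006]
ft_force: [1.4, -0.4, -0.6]
gripper_width: 0.07
grip_force: 0.0
```

send_rows(travel=[[-0.02, 0, -0.045], [-0.03, 0, -0.03], [0, 0, 0]], twist=[0, 0, 0])

```text
t: 21.6
tcp_pos: [0.4253, 0.003, 0.2231]
orientation: [3.14, 0.053, 0.006]
ft_force: [-0.4, -0.5, -0.0]
gripper_width: 0.07
grip_force: 0.0
```

Run:
```python
from h import *
s=r.sense();print(s["t"],s["tcp_pos"],yaw(),s["gripper_width"])
i=imaging.camera_info("wrist");im=snap("wrist","w11")
for n in("lamp_box","fuse_box","relay_box","tape_black","label_roll","tray_left","tray_right"):
  for d in place_of(n,"wrist")[:1]: print(n,round(d["conf"],2),np.round(d["at"]),ray("wrist",d["at"],.009,i).round(3))
for d in place_of("drawer_front","wrist")[:1]: print("front",round(d["conf"],2),ray("wrist",d["at"],.0365,i).round(3))
t=u2w(-.275,0);print(t)
go((t[0],t[1],.18),(t[0],t[1],.062))
```

```text
21.6 [0.42533454 0.00300212 0.22314087] 0.03389751929991458 0.07004904811882597
lamp_box 0.73 [416. 116.] [ 0.492 -0.096  0.009]
fuse_box 0.79 [459.  49.] [ 0.556 -0.131  0.009]
relay_box 0.86 [481. 119.] [ 0.492 -0.164  0.009]
tape_black 0.57 [303.  48.] [0.553 0.021 0.009]
label_roll 0.69 [318. 132.] [0.473 0.004 0.009]
tray_left 0.86 [313.  92.] [0.512 0.01  0.009]
tray_right 0.62 [452.  90.] [ 0.519 -0.13   0.009]
front 0.96 [ 0.428 -0.063  0.036]
[ 0.38926985 -0.06622413  0.        ]
[[-0.02, 0.034, 0.019], [-0.02, 0.034, 0.02]] [np.float64(-0.0), np.float64(-0.0)]
end [ 0.3896 -0.0664  0.1796] 0.034
[[-0.0, -0.0, 0.039], [-0.0, -0.0, 0.039], [-0.0, -0.0, 0.04]] [np.float64(-0.0), np.float64(-0.0), np.float64(-0.0)]
end [ 0.3896 -0.0664  0.0616] 0.034
```

send_rows(travel=[[-0.02, 0.034, 0], [-0.02, 0.034, 0], [0, 0, 0.03], [0, 0, 0.03], [0, 0, 0]], twist=[0, 0, 0, 0, 0], grip=0)

```text
t: 22.55
tcp_pos: [0.3879, -0.0662, 0.1569]
orientation: [-3.139, -0.052, 0.008]
ft_force: [0.6, 0.7, 0.4]
gripper_width: 0.0004
grip_force: 0.0
```

send_rows(travel=[[0, 0, 0.04], [0, 0, 0.04], [0, 0, 0.02], [0, 0, 0]], twist=[0, 0, 0, 0])

```text
t: 22.95
tcp_pos: [0.3891, -0.066, 0.0581]
orientation: [-3.14, -0.054, 0.006]
ft_force: [-0.2, -0.3, 0.3]
gripper_width: -0.0002
grip_force: 0.0
```

send_rows(travel=[[0.01, 0, 0], [0.01, 0, 0], [0.005, 0, 0], [0.01, 0, 0], [0.01, 0, 0]], twist=[0, 0, 0, 0, 0])

```text
t: 23.45
tcp_pos: [0.4353, -0.0648, 0.0598]
orientation: [3.141, 0.053, 0.0]
ft_force: [-2.9, -0.6, 2.1]
gripper_width: 0.0
grip_force: 1.4
```

send_rows(travel=[[0.012, 0, 0], [0.012, 0, 0], [0.012, 0, 0], [0.012, 0, 0], [0.012, 0, 0]], twist=[0, 0, 0, 0, 0])

```text
t: 23.95
tcp_pos: [0.4953, -0.0628, 0.0592]
orientation: [-3.141, -0.053, 0.001]
ft_force: [-4.5, -3.4, 1.2]
gripper_width: -0.0
grip_force: 2.2
```

send_rows(travel=[[0.012, 0, 0], [0.012, 0, 0], [0.01, 0, 0], [0.01, 0, 0], [0, 0, 0]], twist=[0, 0, 0, 0, 0])

```text
t: 24.45
tcp_pos: [0.5399, -0.0614, 0.0591]
orientation: [3.141, 0.053, 0.001]
ft_force: [-3.0, -2.1, 1.8]
gripper_width: 0.0002
grip_force: 1.9
```

send_rows(travel=[[0.005, 0, 0], [0.004, 0, 0], [0.003, 0, 0], [0.003, 0, 0], [0, 0, 0]], twist=[0, 0, 0, 0, 0])

```text
t: 24.95
tcp_pos: [0.5535, -0.0609, 0.0592]
orientation: [-3.141, -0.053, 0.0]
ft_force: [-1.6, -1.5, -1.4]
gripper_width: 0.0002
grip_force: 0.8
```

send_rows(travel=[[0.002, 0, 0], [0.002, 0, 0], [0, 0, 0]], twist=[0, 0, 0])

```text
t: 25.25
tcp_pos: [0.5574, -0.0607, 0.0592]
orientation: [-3.141, -0.053, 0.0]
ft_force: [-2.7, -3.5, -0.4]
gripper_width: 0.0001
grip_force: 2.0
```

send_rows(travel=[[0.002, 0, 0], [0.002, 0, 0], [0, 0, 0]], twist=[0, 0, 0])

```text
t: 25.55
tcp_pos: [0.5613, -0.0606, 0.0592]
orientation: [-3.141, -0.053, 0.001]
ft_force: [-4.4, -3.4, -0.6]
gripper_width: 0.0002
grip_force: 2.1
```

send_rows(travel=[[0.001, 0, 0], [0.001, 0, 0], [0, 0, 0]], twist=[0, 0, 0])

```text
t: 25.85
tcp_pos: [0.5616, -0.0606, 0.0591]
orientation: [-3.141, -0.053, 0.006]
ft_force: [-14.3, -5.8, 6.9]
gripper_width: 0.0
grip_force: 7.0
```

send_rows(travel=[[0.001, 0, 0], [0.001, 0, 0], [0, 0, 0], [0, 0, 0]], twist=[0, 0, 0, 0])

```text
t: 26.25
tcp_pos: [0.5618, -0.0605, 0.0591]
orientation: [-3.141, -0.053, 0.011]
ft_force: [-23.7, -9.4, 16.6]
gripper_width: -0.0003
grip_force: 12.4
```

Run:
```python
from h import *
s=r.sense();print(s["t"],s["tcp_pos"],s["ft_force"])
```

```text
26.25 [ 0.56181659 -0.06053901  0.05909043] [-23.68522358  -9.4036236   16.57599326]
```

send_rows(travel=[[-0.005, 0, 0], [-0.005, 0, 0], [-0.005, 0, 0], [0, 0, 0]], twist=[0, 0, 0, 0])

```text
t: 26.65
tcp_pos: [0.5504, -0.0609, 0.0594]
orientation: [-3.141, -0.053, -0.001]
ft_force: [0.3, 0.0, -0.4]
gripper_width: -0.0001
grip_force: 0.0
```

send_rows(travel=[[-0.03, 0, 0], [-0.04, 0, -0.02], [-0.01, 0, -0.05], [0, 0, -0.05], [0, 0, -0.05]], twist=[0, 0, 0, 0, 0])

```text
t: 27.15
tcp_pos: [0.4704, -0.0636, 0.2306]
orientation: [3.141, 0.053, 0.001]
ft_force: [1.8, -0.6, -0.5]
gripper_width: -0.0
grip_force: 0.0
```

send_rows(travel=[[0, 0, 0], [0, 0, 0]], twist=[0, 0])

```text
t: 27.35
tcp_pos: [0.4716, -0.0638, 0.2296]
orientation: [3.14, 0.053, 0.006]
ft_force: [-0.6, -0.3, -0.4]
gripper_width: -0.0
grip_force: 0.0
```

Run:
```python
from h import *
s=r.sense();print(s["t"],s["tcp_pos"],s["ft_force"])
for c in("wrist","side"):
  i=imaging.camera_info(c);im=snap(c,"end_"+c)
  for n,z in dict(drawer_front=.0365,bar_mid=.096,drawer_unit=0,tray_left=.009,lamp_box=.009,label_roll=.009,mug=0,oil_filter=0).items():
    for d in place_of(n,c)[:1]: print(c,n,round(d["conf"],2),np.round(d["at"]),ray(c,d["at"],z,i).round(3))
```

```text
27.35 [ 0.47164464 -0.06377868  0.22962499] [-0.55537603 -0.26670875 -0.35287854]
wrist drawer_front 0.83 [316.  85.] [ 0.563 -0.059  0.036]
wrist bar_mid 0.68 [313.   6.] [ 0.613 -0.056  0.096]
side drawer_front 0.66 [316. 197.] [ 0.577 -0.054  0.036]
side bar_mid 0.69 [310. 182.] [ 0.603 -0.061  0.096]
side drawer_unit 0.64 [303. 189.] [ 0.661 -0.129  0.   ]
side label_roll 0.67 [364. 155.] [ 0.492 -0.433  0.009]
side mug 0.97 [302. 286.] [0.479 0.34  0.   ]
```

```bash
python3 -c "
from cell import order;print(order.job_done())"
```

```text
the job is handed in; nothing more can be done
None
```

I handed the job in at about 27 s: both cartons are in the right compartment with the flat carton, the label roll is in the left one with the tape, and the mug and oil filter were not touched. I pushed the drawer to its stop. It stayed shut when I backed off, with no spring force following the gripper, and the cameras put its front where it was at the start.

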